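# Reset the humidor's tripped cutout at the cigar roller's bench

### The arm

A 6-joint arm with a two-finger parallel gripper is mounted at the origin on the work surface. World frame = base frame: x ahead of the robot, y to its left, z up, the work surface at z = 0. Lengths are in m, angles in rad, forces in N, time in s.
With the tool pointing down it reaches from about 0.3 to 1 m from the base axis. Payload 5.1 kg.
Tool frame: the origin (TCP) lies between the finger pads; the fingertips stand 8 mm ahead of it and the grasp point (between the pads) lies 11 mm behind it (manip.nose_length is the z of the fingertips in the tool frame, in m); z points along the fingers, y is the line along which they close (so a half turn about z gives the same grasp; the last joint's range is limited). The gripper opens to 95 mm and grips with 3 to 60 N. Pads are 20 mm wide; open, the fingers measure 119 mm over their backs; the gripper's body (75 mm by 180 mm) begins 59 mm behind the grasp point.
Start: joints at [-1.394, 0.124, 1.65, -0, 1.367, -0.083], TCP at [0.167, -0.628, 0.223] pointing down, gripper open.
Joint ranges: [-2.61, 2.61], [-1.02, 2.33], [0.03, 2.71], [-1.35, 4.49], [0.32, 2.68], [-2.91, 2.91]. Speed limits (rad/s): [2.57, 2.57, 3.14, 3.14, 3.14, 3.14].

### API

Orientations are given as a unit quaternion [x, y, z, w].
In Python, from bench import manip gives the robot as it stands. The module is installed in compiled form; this text tells all that it offers.
- The arm moves only by the shell command python3 -m creep 'ROWS'. ROWS is JSON, a list of rows, each a list of 7 numbers: the shift along the tool's x, y, z in mm, then the turn, a rotation vector about the tool's x, y, z in rad, then the closure in counts, from 0 (fully open) to 255 (shut). A call has 1 to 12 rows; each row shifts and turns the commanded pose from where the row before left it, along the tool's axes as they then stand; what a row does not reach is not made up. A row lasts 1/10 s, in which the tool goes at most 50 mm and 8.59 degrees, less where a joint would pass 70% of its speed; a pose out of reach is approached as far as the arm can. A call is refused whole if a number of a shift passes 50 or a number of a turn 0.15, either way. A call with a gripper value outside its range is refused whole. The fingers move at their own pace and stop on an object; the grip force is fixed at half the most. Time passes only in rows, so rows that do not move let the fingers close. It gives the time, the measured TCP pose, the force, the opening and the grip force at its end, in the units of the state.
- manip.sense(): the state, without advancing time (a new reading comes with each control period).
- manip.get_image(name): name is "side" or "top" or "wrist"; returns a dict with "image" (480x640x3 uint8, red, green, blue), "fx", "fy", "cx", "cy" (pixels), "cam_to_world" (4x4, takes a point from camera to world coordinates). Camera axes: x right, y up, looking along -z (the intrinsics and any distortion apply to the point x, -y, -z); pixel columns grow to the right and rows downward; lengths in m; the calibration is good to about 2 mm. A picture is of the moment at which its call begins. There is no depth.
- manip.hand_in(): hands the job in; it is judged then, once.
The state is a dict: "t": time; "qpos": joint angles; "joint_velocities": joint speeds; "effort": joint torques, N m; "eef_pos": TCP position; "tool_rot": TCP orientation; "contact_force": force on the tool from outside, world axes, zero at the start; "moment": the same for the moment, N m; "grip_width": finger opening in m; "finger_force": force on a finger pad.
Only numpy, scipy, OpenCV 4.12 (cv2) and the standard library are available. Lean on these libraries where they do the work, as an engineer would, in place of code of your own. Each camera call takes 0.05 s, during which the arm holds its last target. There are 200 camera calls.

### The job

The grey thermal cutout that feeds the humidor has tripped: its red lever stands midway and its flag shows orange. Reset it: push the red lever fully off, firmly home against its stop so that the flag turns green, then throw it fully on against the other stop, and let go. Never press on the cutout with more than 15 N, do not move the blue neighbour's lever, and leave the cup, the bottle and the tin where they stand.

Things in the scene. Friction and masses are not known exactly. Their poses are not given: they have to be found in the camera images.
- cutout: grey metal enclosure fixed to the bench, 130 (x) x 80 (y) x 50 (z) mm; origin at the centre of its underside, z up. Its x axis points to the ON end (green dot), -x to the OFF end (red dot; flag window 8 x 14 mm, orange tripped, green reset). The red lever swings in its x-z plane on a pivot at (0, 0, 45 mm). Apart from the lever nothing stands more than 4 mm above its top
- lever (a joint): angle of the red lever, rad: 0 upright, + leaning to the cutout's +x (ON), - to -x (OFF). Tripped: near 0, blocked at about +0.2. To OFF: easy to between -0.1 and -0.5, then a steady load of 0.38 N m (7.6 N at 50 mm from the pivot) for 0.16 rad more, to a firm, slightly springy stop whose place varies (-0.26 to -0.68). To ON once reset: easy to +0.46, then 0.28 N m to a firm stop at about +0.58
- lever_tip (a point): middle of the outer end of the red lever, 85 mm from its pivot. The lever is a paddle 12 mm thick (along the cutout's x when upright), 24 mm wide (y); it stays where it is left (friction 0.08 N m). The cutout is reset only within 0.02 rad of the off stop; pushed less far, the lever stays blocked at about +0.2. It counts as on above +0.51 rad
- neighbour: blue enclosure of the same size, form and axes as the cutout, fixed to the bench; switched on, with a black lever, to be left alone
- neighbour_lever (a joint): angle of the neighbour's black lever, rad, same sense as the red one; it stands on at about +0.56 and moves easily (0.08 N m)
- cup: white porcelain cup, 60 mm across the rim, 55 mm high, loose; origin at the centre of its underside
- bottle: clear bottle with a blue cap, 64 mm across, 170 mm high, loose; origin at the centre of its underside
- tin: yellow tin, 72 mm across, 100 mm high, loose; origin at the centre of its underside
Mind the look-alikes: they are no part of the job. Of the things like the cutout, leave any that is brown; of the rest the larger one is meant.

How it is judged:
On the way, in this order (a step that is already met when the one before it is completed fails the run):
1. the red lever has been pushed off (short of its stop it does not reset, and cannot be thrown on) (value of joint lever below -0.22 rad), for 0.1 s.
2. the red lever has been thrown fully on (value of joint lever above 0.51 rad), for 0.2 s.
At the end, for the whole second after the job is handed in: the red lever rests on (above +0.51 rad) and the neighbour's lever is still on (above +0.5 rad) (value of joint lever above 0.51 rad and velocity of joint lever between -0.05 and 0.05 rad/s and value of joint neighbour_lever above 0.5 rad); the robot touches nothing.
It fails at once if the robot pressed on the cutout or its lever with more than 15 N (contact force between any of the fingers, the arm and cutout above 15 N).
It fails at once if the neighbour's lever was moved (value of joint neighbour_lever below 0.48 rad).
It fails at once if the cup, the bottle or the tin was moved more than 15 mm or tipped (distance of any of cup, bottle, tin from where it was at the start of the episode above 0.015 m or angle between any of cup, bottle, tin's own z axis and vertical above 0.3 rad).
It also fails if it takes over 72 s, if anything falls off the work surface, if the arm or the gripper's body presses on something with over 40 N, if the wrist force passes 120 N, or if a joint passes its speed limit or range.

## Working session

There is one attempt and no reset: what is moved stays moved. The work goes in short steps, Python scripts to look and compute and a shell command to move; the robot and the scene stay as the last step left them, time stands still between calls to the robot, and variables do not carry over. Pictures are saved under pics/ and viewed, at most 10 in all, crops included, and the job is handed in when it is done.

```bash
mkdir -p pics; cat > h.py <<'E'
from bench import manip
import numpy as np, cv2
def snap(n,f):
    d=manip.get_image(n); cv2.imwrite('pics/'+f,d['image'][:,:,::-1]); np.savez('pics/'+f[:-4],**{k:d[k] for k in d}); return d
def ray(d,u,v):
    T=np.array(d['cam_to_world']); r=T[:3,:3]@np.array([(u-d['cx'])/d['fx'],-(v-d['cy'])/d['fy'],-1.]); return T[:3,3],r/np.linalg.norm(r)
def onz(d,u,v,z):
    o,r=ray(d,u,v); return o+r*(z-o[2])/r[2]
E
python3 - <<'E'
from h import *
for n in('top','side'):
    d=snap(n,n+'0.png'); print({k:d[k] for k in d if k not in('image',)})
s=manip.sense();print(s)
E
```

```text
{'fx': 500.58891268229496, 'fy': 500.58891268229496, 'cx': 315.1700354167451, 'cy': 243.45230637892706, 'cam_to_world': array([[-0.00389895,  0.98185284, -0.18960433,  0.33570299],
       [-0.99996954, -0.00511019, -0.00589974,  0.04353261],
       [-0.00676159,  0.18957555,  0.98184285,  1.11999861],
       [ 0.        ,  0.        ,  0.        ,  1.        ]])}
{'fx': 503.52241859878126, 'fy': 503.52241859878126, 'cx': 310.0332897452153, 'cy': 230.16720524234142, 'cam_to_world': array([[-0.71614339,  0.39224366, -0.57730716,  0.00719894],
       [-0.69772071, -0.38098542,  0.60665964,  0.61385511],
       [ 0.01801279,  0.83725445,  0.54651672,  0.61784649],
       [ 0.        ,  0.        ,  0.        ,  1.        ]])}
{'t': 0.1, 'qpos': array([-1.39358639e+00,  1.24461652e-01,  1.65152513e+00, -2.14438976e-05,
        1.36751291e+00, -8.25550075e-02]), 'joint_velocities': array([-0.00091188, -0.00144917, -0.00402516, -0.00271761,  0.00046075,
        0.00099495]), 'effort': array([-9.04261788e-05, -4.18881333e+01, -3.61096895e+01,  7.76675530e-02,
        4.61743295e-02, -7.21974425e-05]), 'eef_pos': array([ 0.16684893, -0.62763501,  0.22150315]), 'tool_rot': array([ 9.91576390e-01,  1.29519702e-01, -5.55981587e-05, -9.51955020e-04]), 'contact_force': array([ 0.20671352, -0.36415798,  0.36598219]), 'moment': array([0.00144143, 0.0026586 , 0.00688758]), 'finger_force': 0.0, 'grip_width': 0.09503748962346034}
```

View pics/top0.png

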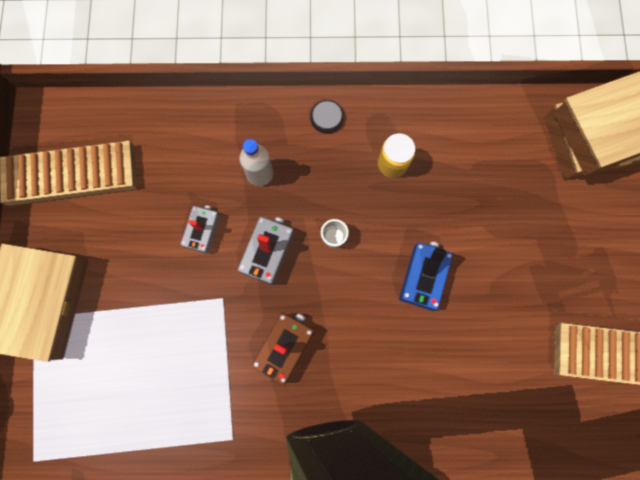

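View pics/side0.png

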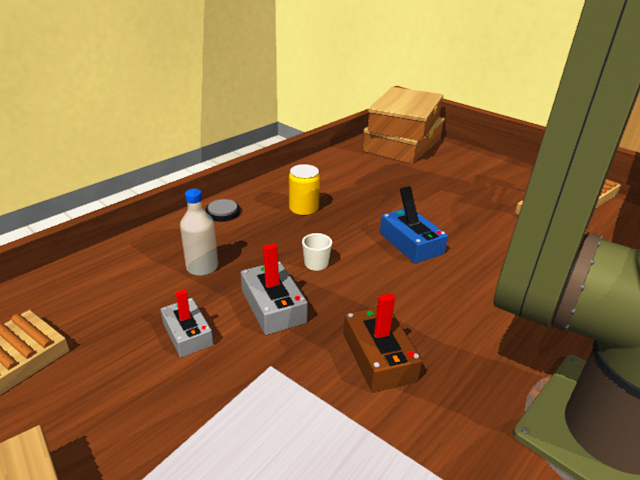

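The top view shows three cutout look-alikes: small grey (200,229), large grey (266,250) and brown (284,348). The large grey one fits, being neither brown nor the small one. The cup is at (335,233), the bottle at (257,165), the tin at (396,155) and the neighbour at (427,275). In the side view the red lever of the large grey one has its top at about (271,248), near upright.

```bash
python3 - <<'E'
from h import *
d=dict(np.load('pics/top0.npz')); im=d['image']
c=cv2.resize(im[200:300,160:320],None,fx=5,fy=5,interpolation=cv2.INTER_CUBIC); cv2.imwrite('pics/crop.png',c[:,:,::-1])
h=cv2.cvtColor(im,cv2.COLOR_RGB2HSV).astype(int); 
g=((h[...,1]<60)&(h[...,2]>95)).astype(np.uint8); g[:,:225]=0;g[:205]=0;g[295:]=0;g[:,312:]=0
g=cv2.morphologyEx(g,cv2.MORPH_CLOSE,np.ones((9,9)))
n,l,s,ce=cv2.connectedComponentsWithStats(g);i=1+np.argmax(s[1:,4]);cs=np.argwhere(l==i)[:,::-1].astype(np.float32)
b=cv2.boxPoints(cv2.minAreaRect(cs));print(s[i],b)
P=np.array([onz(d,*p,.05) for p in b]);print(P.round(4),[np.linalg.norm(P[k]-P[k-1]).round(3) for k in range(4)],P.mean(0))
def comp(im,m,box):
    m=m.astype(np.uint8);x0,y0,x1,y1=box;z=np.zeros_like(m);z[y0:y1,x0:x1]=m[y0:y1,x0:x1]
    n,l,s,c=cv2.connectedComponentsWithStats(z);return [(s[k].tolist(),c[k].round(1)) for k in range(1,n) if s[k][4]>6]
hue=h[...,0]
print('red',comp(im,((hue<6)|(hue>174))&(h[...,1]>180)&(h[...,2]>110),(235,210,300,290)))
gr=comp(im,(hue>45)&(hue<80)&(h[...,1]>100),(235,210,300,290));print('green',gr)
print([onz(d,*c,.05).round(3) for _,c in gr])
e=dict(np.load('pics/side0.npz'));h=cv2.cvtColor(e['image'],cv2.COLOR_RGB2HSV).astype(int);hue=h[...,0]
print('sred',comp(0,((hue<6)|(hue>174))&(h[...,1]>180)&(h[...,2]>110),(235,220,310,335)))
for nm,p,z in(('cup',(335,225),.055),('bottle cap',(250,146),.17),('tin',(399,146),.1)): print(nm,onz(d,*p,z).round(3))
E
```

```text
[ 238  217   55   67 1724] [[236.45595 270.756  ]
 [260.99954 210.11887]
 [294.75507 223.78177]
 [270.21146 284.4189 ]]
[[0.4832 0.22   0.05  ]
 [0.6179 0.1692 0.05  ]
 [0.5865 0.0946 0.05  ]
 [0.4534 0.1467 0.05  ]] [np.float64(0.079), np.float64(0.144), np.float64(0.081), np.float64(0.143)] [0.53525171 0.15762306 0.05      ]
red [([258, 235, 11, 17, 127], array([263.5, 242.4]))]
green [([273, 227, 3, 3, 8], array([273.9, 227.9]))]
[array([0.578, 0.14 , 0.05 ])]
sred [([263, 243, 17, 45, 586], array([270.7, 264.9])), ([295, 296, 5, 4, 16], array([297. , 297.5]))]
cup [0.582 0.007 0.055]
bottle cap [0.719 0.179 0.17 ]
tin [ 0.745 -0.132  0.1  ]
```

View pics/crop.png

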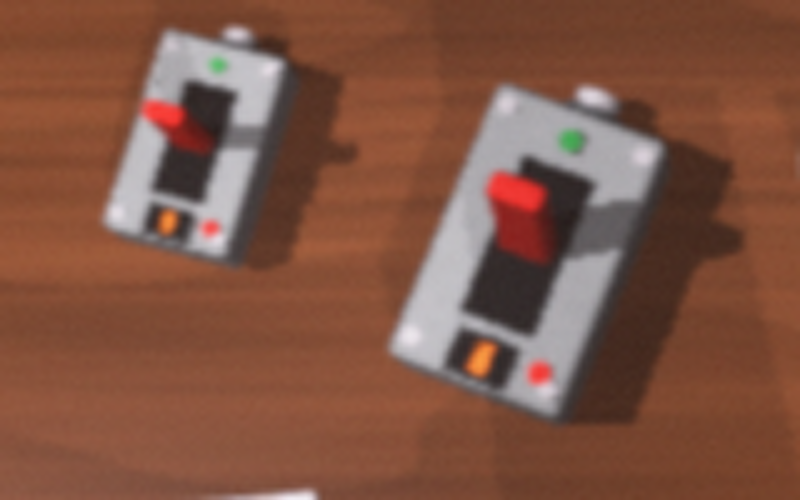

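The crop confirms the large grey unit: green dot at (274,228), orange flag at (256,271), red lever end near (263,238). I'm setting out to hover above it and computing its frame in the same turn.

```bash
python3 -m creep '[[28,-33,-4,0,0,0,120],[28,-33,-4,0,0,0,120],[28,-33,-4,0,0,0,120],[28,-33,-4,0,0,0,120],[28,-33,-4,0,0,0,120],[28,-33,-4,0,0,0,120],[28,-33,-4,0,0,0,120],[28,-33,-4,0,0,0,120],[28,-33,-4,0,0,0,120],[28,-33,-4,0,0,0,120]]'
python3 - <<'E'
from h import *
d=dict(np.load('pics/top0.npz'));e=dict(np.load('pics/side0.npz'))
P=np.array([onz(d,160+u/5,200+v/5,.05) for u,v in((500,85),(665,148),(565,418),(390,352))])
print(P.round(4),[np.linalg.norm(P[k]-P[k-1]).round(3) for k in range(4)],P.mean(0))
x=(P[0]+P[1]-P[2]-P[3]);x/=np.linalg.norm(x);print('yaw',np.arctan2(x[1],x[0]),P[1]-P[0])
a,r=ray(d,263.4,237.6);b,s=ray(e,270.7,244.5)
t=np.linalg.lstsq(np.c_[r,-s],b-a,rcond=None)[0];p,q=a+r*t[0],b+s*t[1];print('tip',p,q)
E
```

```text
t: 1.1
eef_pos: [0.3529, -0.2355, 0.2624]
tool_rot: [0.992, 0.129, -0.0, -0.0]
contact_force: [1.1, -0.5, 1.7]
grip_width: 0.0502
finger_force: 0.0
[[0.6023 0.1712 0.05  ]
 [0.5735 0.0984 0.05  ]
 [0.4551 0.1408 0.05  ]
 [0.484  0.2166 0.05  ]] [np.float64(0.127), np.float64(0.078), np.float64(0.126), np.float64(0.081)] [0.52870751 0.15673791 0.05      ]
yaw -0.35548009152456045 [-0.02879171 -0.07278825  0.        ]
tip [0.53926245 0.15391191 0.13099851] [0.53748047 0.15242653 0.13046596]
```

Top-face size comes out 127 x 80 mm and the lever tip height 0.131, both as they should be. The centre is (0.529,0.157) and the yaw about -0.365. Going above it and turning so tool y lies along the cutout's x.

```bash
python3 -m creep '[[28,-33,0,0,0,0,120],[28,-33,0,0,0,0,120],[28,-33,0,0,0,0,120],[28,-33,0,0,0,0,120],[28,-33,0,0,0,0,120],[28,-33,0,0,0,0,120],[28,-33,0,0,0,0,120],[28,-33,0,0,0,0,120],[26,-32,0,0,0,0,120],[26,-32,0,0,0,0,120],[0,0,0,0,0,0,120]]' && python3 -m creep '[[0,0,0,0,0,-0.135,120],[0,0,0,0,0,-0.135,120],[0,0,0,0,0,-0.135,120],[0,0,0,0,0,-0.135,120],[0,0,0,0,0,-0.135,120],[0,0,0,0,0,-0.135,120],[0,0,0,0,0,-0.135,120],[0,0,0,0,0,0,120],[0,0,0,0,0,0,120]]'
python3 - <<'E'
from h import *
d=snap('wrist','w1.png');s=manip.sense();print(s['eef_pos'],s['tool_rot'],s['contact_force'],s['qpos'],d['cam_to_world'])
E
```

```text
t: 2.2
eef_pos: [0.5358, 0.1541, 0.2616]
tool_rot: [0.991, 0.132, -0.001, -0.001]
contact_force: [-0.5, -1.2, -0.4]
grip_width: 0.0502
finger_force: 0.0
t: 3.1
eef_pos: [0.535, 0.1501, 0.2624]
tool_rot: [0.825, 0.565, -0.0, -0.0]
contact_force: [0.5, 1.0, -0.3]
grip_width: 0.0504
finger_force: 0.0
[0.53504987 0.15020245 0.26243836] [ 8.24751242e-01  5.65495662e-01 -2.07759739e-04 -4.76082928e-05] [ 0.81027109 -0.19295766 -0.67261438] [ 1.77125728e-01 -1.06649525e-01  1.81559360e+00 -8.49294430e-05
  1.43306648e+00  5.45865475e-01] [[ 9.32428330e-01  3.47963355e-01  9.74623685e-02  5.61907144e-01]
 [-3.61353989e-01  8.98497145e-01  2.49251228e-01  2.19960190e-01]
 [-8.39366372e-04 -2.67627322e-01  9.63522139e-01  4.23381568e-01]
 [ 0.00000000e+00  0.00000000e+00  0.00000000e+00  1.00000000e+00]]
```

View pics/w1.png

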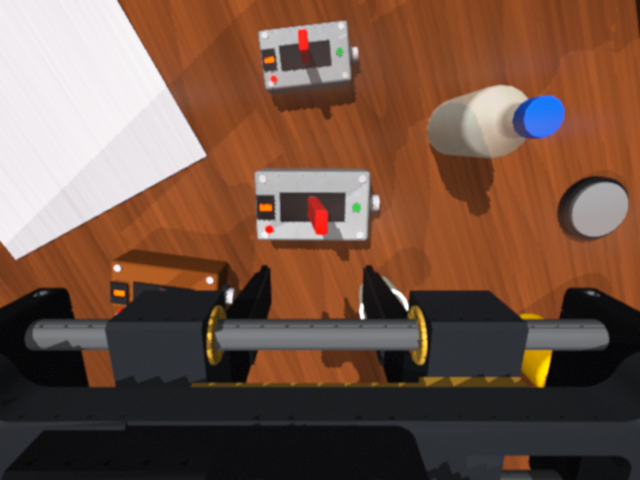

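The wrist view shows the cutout square to the image, with corners about (256,170) to (370,240), lever end near (320,227), flag orange at (266,207) and green dot at (356,208). The fingers are centred on x≈317, and the cup is off to the side at (383,297).

```bash
python3 - <<'E'
from h import *
d=dict(np.load('pics/w1.npz'));s=manip.sense()
P=np.array([onz(d,u,v,.05) for u,v in((256,171),(369,170),(371,239),(257,239))]);print(P.round(4),[np.linalg.norm(P[k]-P[k-1]).round(3) for k in range(4)])
c=P.mean(0);x=P[1]+P[2]-P[0]-P[3];x/=np.linalg.norm(x);print(c,np.arctan2(x[1],x[0]))
tip=onz(d,320,227,.13);print('tip',tip)
import scipy.spatial.transform as t
R=t.Rotation.from_quat(s['tool_rot']).as_matrix()
for n,p in(('c',c),('tip',tip),('dot',onz(d,356,208,.05)),('flag',onz(d,266,207,.05))): print(n,(R.T@(p-s['eef_pos'])*1000).round(1))
E
```

```text
[[0.4889 0.2164 0.05  ]
 [0.6053 0.1725 0.05  ]
 [0.582  0.0967 0.05  ]
 [0.4583 0.1447 0.05  ]] [np.float64(0.078), np.float64(0.124), np.float64(0.079), np.float64(0.133)]
[0.5336173  0.15756829 0.05      ] -0.3653475901293135
tip [0.53827482 0.15053825 0.13      ]
c [  6.4  -3.9 212.4]
tip [  1.5   2.9 132.4]
dot [  3.7  44.6 212.4]
flag [  5.  -57.5 212.5]
```

```bash
python3 -m creep '[[4,2,0,0,0,0,120],[0,0,30,0,0,0,120],[0,0,30,0,0,0,120],[0,0,30,0,0,0,120],[0,0,30,0,0,0,120],[0,0,20,0,0,0,120],[0,0,15,0,0,0,120],[0,0,0,0,0,0,120],[0,0,0,0,0,0,120],[0,0,0,0,0,0,120]]'
python3 - <<'E'
from h import *
d=snap('wrist','w2.png')
E
```

```text
t: 4.15
eef_pos: [0.5398, 0.1538, 0.1094]
tool_rot: [0.824, 0.567, 0.001, 0.001]
contact_force: [-0.3, 0.1, 0.8]
grip_width: 0.0505
finger_force: 0.0
```

View pics/w2.png

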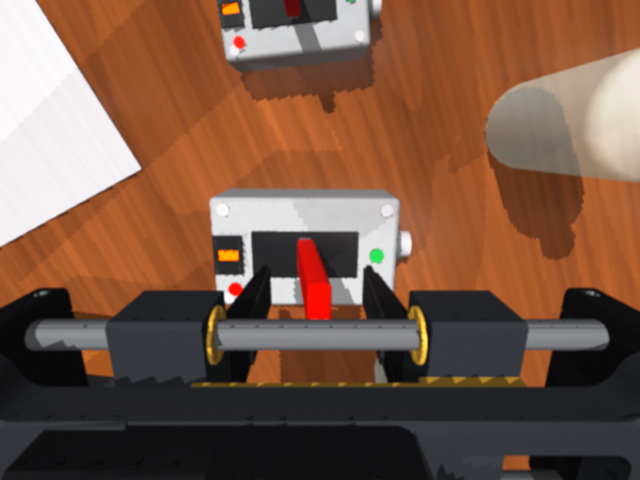

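The lever stands between the two fingers (end at about (317,300), fingers at 265 and 372), and the flag is still orange at (229,255). Pushing toward OFF (-y tool), slowly.

```bash
python3 -m creep '[[0,-3,0,0,0,0,120],[0,-3,0,0,0,0,120],[0,-3,0,0,0,0,120],[0,-3,0,0,0,0,120],[0,-3,0,0,0,0,120],[0,-2,0,0,0,0,120],[0,-2,0,0,0,0,120],[0,-2,0,0,0,0,120],[0,-2,0,0,0,0,120],[0,0,0,0,0,0,120]]'; python3 -m creep '[[0,-2,0,0,0,0,120],[0,-2,0,0,0,0,120],[0,-1,0,0,0,0,120],[0,0,0,0,0,0,120]]'
```

```text
t: 5.2
eef_pos: [0.5169, 0.1619, 0.1077]
tool_rot: [0.824, 0.567, 0.0, -0.0]
contact_force: [0.5, 0.9, 1.2]
grip_width: 0.0504
finger_force: 0.3
t: 5.6
eef_pos: [0.5124, 0.1637, 0.1078]
tool_rot: [0.824, 0.567, 0.0, 0.0]
contact_force: [0.6, -0.5, 0.7]
grip_width: 0.0505
finger_force: 0.6
```

```bash
python3 -m creep '[[0,-1,0,0,0,0,120],[0,-1,0,0,0,0,120],[0,-1,0,0,0,0,120],[0,-1,0,0,0,0,120],[0,0,0,0,0,0,120]]'
```

```text
t: 6.1
eef_pos: [0.5084, 0.1651, 0.1076]
tool_rot: [0.824, 0.567, -0.0, -0.0]
contact_force: [0.9, -0.6, 0.4]
grip_width: 0.0504
finger_force: 0.7
```

```bash
python3 -m creep '[[0,-1,0,0,0,0,120],[0,-1,0,0,0,0,120],[0,-1,0,0,0,0,120],[0,-1,0,0,0,0,120],[0,0,0,0,0,0,120]]'
```

```text
t: 6.6
eef_pos: [0.5045, 0.1666, 0.1075]
tool_rot: [0.824, 0.567, -0.0, -0.0]
contact_force: [0.2, -0.1, 0.7]
grip_width: 0.0502
finger_force: 0.4
```

```bash
python3 -m creep '[[0,-1,0,0,0,0,120],[0,-1,0,0,0,0,120],[0,-1,0,0,0,0,120],[0,-1,0,0,0,0,120],[0,0,0,0,0,0,120]]'
```

```text
t: 7.1
eef_pos: [0.5008, 0.1679, 0.1075]
tool_rot: [0.824, 0.567, -0.0, -0.0]
contact_force: [0.5, -0.1, -0.4]
grip_width: 0.0503
finger_force: 0.3
```

```bash
python3 -m creep '[[0,-1,0,0,0,0,120],[0,-1,0,0,0,0,120],[0,-1,0,0,0,0,120],[0,0,0,0,0,0,120]]'
```

```text
t: 7.5
eef_pos: [0.4981, 0.169, 0.1076]
tool_rot: [0.824, 0.567, -0.0, -0.0]
contact_force: [1.4, -0.7, -0.4]
grip_width: 0.0505
finger_force: 0.4
```

```bash
python3 -m creep '[[0,-1,0,0,0,0,120],[0,-1,0,0,0,0,120],[0,-1,0,0,0,0,120],[0,0,0,0,0,0,120]]'
```

```text
t: 7.9
eef_pos: [0.4954, 0.1701, 0.1077]
tool_rot: [0.824, 0.567, -0.0, -0.0]
contact_force: [1.0, -0.8, 1.1]
grip_width: 0.0505
finger_force: 0.4
```

```bash
python3 -m creep '[[0,-1,0,0,0,0,120],[0,-1,0,0,0,0,120],[0,-1,0,0,0,0,120],[0,0,0,0,0,0,120]]'
```

```text
t: 8.3
eef_pos: [0.4926, 0.1712, 0.1076]
tool_rot: [0.824, 0.567, -0.0, -0.0]
contact_force: [0.4, 0.1, -0.2]
grip_width: 0.0499
finger_force: 0.4
```

```bash
python3 -m creep '[[0,-1,0,0,0,0,120],[0,-1,0,0,0,0,120],[0,-1,0,0,0,0,120],[0,0,0,0,0,0,120]]'; python3 - <<'E'
from h import *
snap('side','s2.png')
d=snap('wrist','w3.png')
s=cv2.imread('pics/s2.png')[200:350,200:350];w=cv2.imread('pics/w3.png')[160:340,180:420]
cv2.imwrite('pics/c3.png',np.hstack([cv2.resize(s,(400,400)),cv2.resize(w,(400,400))]))
E
```

```text
t: 8.7
eef_pos: [0.4898, 0.1723, 0.1076]
tool_rot: [0.824, 0.567, -0.0, -0.0]
contact_force: [1.2, -0.7, -0.7]
grip_width: 0.0505
finger_force: 0.4
```

View pics/c3.png

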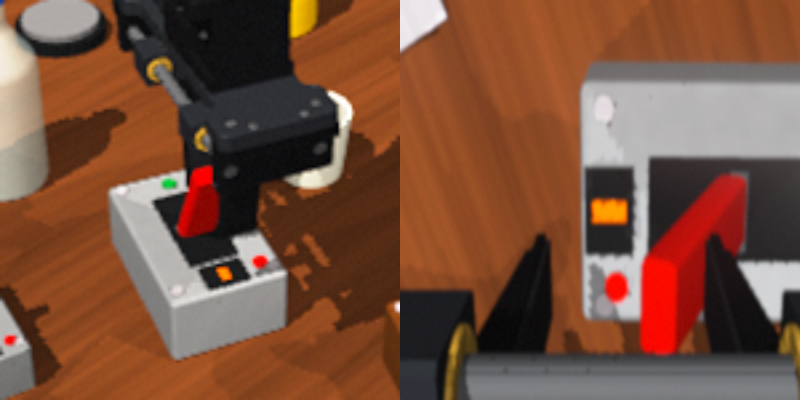

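The crop shows the finger in contact and the lever leaning well to OFF (its end at (660,300) in the right half). The flag is still orange at (608,212), so I continue.

```bash
python3 -m creep '[[0,-1,0,0,0,0,120],[0,-1,0,0,0,0,120],[0,-1,0,0,0,0,120],[0,0,0,0,0,0,120]]'
```

```text
t: 9.2
eef_pos: [0.4873, 0.1732, 0.1077]
tool_rot: [0.824, 0.567, 0.0, 0.0]
contact_force: [2.8, -0.1, -0.4]
grip_width: 0.0504
finger_force: 0.9
```

```bash
python3 -m creep '[[0,-1,0,0,0,0,120],[0,-1,0,0,0,0,120],[0,0,0,0,0,0,120]]'
```

```text
t: 9.5
eef_pos: [0.4863, 0.1737, 0.1081]
tool_rot: [0.824, 0.567, 0.001, 0.001]
contact_force: [4.8, -2.5, -1.8]
grip_width: 0.0504
finger_force: 2.2
```

```bash
python3 -m creep '[[0,-1,0,0,0,0,120],[0,-1,0,0,0,0,120],[0,0,0,0,0,0,120]]'
```

```text
t: 9.8
eef_pos: [0.4849, 0.1743, 0.1085]
tool_rot: [0.824, 0.567, 0.001, 0.001]
contact_force: [6.0, -3.0, 0.6]
grip_width: 0.0502
finger_force: 2.6
```

```bash
python3 -m creep '[[0,-1,0,0,0,0,120],[0,-1,0,0,0,0,120],[0,0,0,0,0,0,120]]'
```

```text
t: 10.1
eef_pos: [0.4831, 0.1751, 0.1085]
tool_rot: [0.824, 0.567, 0.001, 0.001]
contact_force: [5.8, -3.0, -0.3]
grip_width: 0.0502
finger_force: 2.6
```

```bash
python3 -m creep '[[0,-1,0,0,0,0,120],[0,-1,0,0,0,0,120],[0,0,0,0,0,0,120]]'
```

```text
t: 10.4
eef_pos: [0.4813, 0.1758, 0.1086]
tool_rot: [0.824, 0.567, 0.002, 0.001]
contact_force: [6.4, -2.1, -0.0]
grip_width: 0.0503
finger_force: 2.5
```

```bash
python3 -m creep '[[0,-1,0,0,0,0,120],[0,-1,0,0,0,0,120],[0,0,0,0,0,0,120]]'
```

```text
t: 10.7
eef_pos: [0.4794, 0.1766, 0.1086]
tool_rot: [0.824, 0.567, 0.002, 0.001]
contact_force: [5.1, -2.2, -0.2]
grip_width: 0.0503
finger_force: 2.5
```

```bash
python3 -m creep '[[0,-1,0,0,0,0,120],[0,0,0,0,0,0,120]]'
```

```text
t: 10.9
eef_pos: [0.4786, 0.1769, 0.1086]
tool_rot: [0.824, 0.567, 0.002, 0.001]
contact_force: [6.2, -2.5, -0.6]
grip_width: 0.0504
finger_force: 2.5
```

```bash
python3 -m creep '[[0,-1,0,0,0,0,120],[0,0,0,0,0,0,120]]'
```

```text
t: 11.1
eef_pos: [0.4776, 0.1773, 0.1086]
tool_rot: [0.824, 0.567, 0.002, 0.001]
contact_force: [5.6, -3.0, -0.2]
grip_width: 0.0504
finger_force: 2.5
```

```bash
python3 -m creep '[[0,-1,0,0,0,0,120],[0,0,0,0,0,0,120]]'
```

```text
t: 11.3
eef_pos: [0.4767, 0.1777, 0.1086]
tool_rot: [0.824, 0.567, 0.002, 0.001]
contact_force: [6.0, -2.4, -1.2]
grip_width: 0.0505
finger_force: 2.5
```

```bash
python3 -m creep '[[0,-1,0,0,0,0,120],[0,0,0,0,0,0,120]]'
```

```text
t: 11.5
eef_pos: [0.4757, 0.178, 0.1086]
tool_rot: [0.824, 0.567, 0.002, 0.001]
contact_force: [6.0, -2.6, -0.2]
grip_width: 0.0501
finger_force: 2.5
```

```bash
python3 -m creep '[[0,-1,0,0,0,0,120],[0,0,0,0,0,0,120]]'
```

```text
t: 11.7
eef_pos: [0.4748, 0.1784, 0.1087]
tool_rot: [0.824, 0.567, 0.002, 0.001]
contact_force: [5.6, -2.2, -0.4]
grip_width: 0.0502
finger_force: 2.4
```

```bash
python3 -m creep '[[0,-0.6,0,0,0,0,120],[0,0,0,0,0,0,120]]'
```

```text
t: 11.9
eef_pos: [0.4744, 0.1786, 0.1087]
tool_rot: [0.824, 0.567, 0.002, 0.002]
contact_force: [6.5, -2.8, -0.2]
grip_width: 0.0503
finger_force: 2.6
```

```bash
python3 -m creep '[[0,-0.6,0,0,0,0,120],[0,0,0,0,0,0,120]]'
```

```text
t: 12.1
eef_pos: [0.4741, 0.1787, 0.1089]
tool_rot: [0.824, 0.567, 0.002, 0.002]
contact_force: [7.4, -3.2, 0.7]
grip_width: 0.0505
finger_force: 2.8
```

```bash
python3 -m creep '[[0,-0.6,0,0,0,0,120],[0,0,0,0,0,0,120]]'
```

```text
t: 12.3
eef_pos: [0.4738, 0.1789, 0.109]
tool_rot: [0.824, 0.567, 0.002, 0.002]
contact_force: [7.3, -2.7, -0.5]
grip_width: 0.05
finger_force: 3.1
```

```bash
python3 -m creep '[[0,-0.5,0,0,0,0,120],[0,0,0,0,0,0,120],[0,-0.5,0,0,0,0,120],[0,0,0,0,0,0,120]]'; python3 - <<'E'
from h import *
d=snap('wrist','w4.png')
h=cv2.cvtColor(d['image'],cv2.COLOR_RGB2HSV)[200:300,180:640].astype(int)
b=(h[...,1]>150)&(h[...,2]>120)
for n,a,c in(('orange',12,24),('green',45,80)):
    m=b&(h[...,0]>=a)&(h[...,0]<=c);print(n,m.sum(),np.argwhere(m).mean(0)[::-1]+[180,200] if m.any() else'')
E
```

```text
t: 12.7
eef_pos: [0.4733, 0.1791, 0.1092]
tool_rot: [0.824, 0.567, 0.003, 0.002]
contact_force: [7.5, -3.4, -0.0]
grip_width: 0.0505
finger_force: 3.5
orange 184 [425.66847826 267.54347826]
green 299 [387.02675585 254.96655518]
```

```bash
python3 - <<'E'
import cv2
cv2.imwrite('pics/c4.png',cv2.resize(cv2.imread('pics/w4.png')[150:350,200:480],(784,560)))
E
```

```text
(no output)
```

View pics/c4.png

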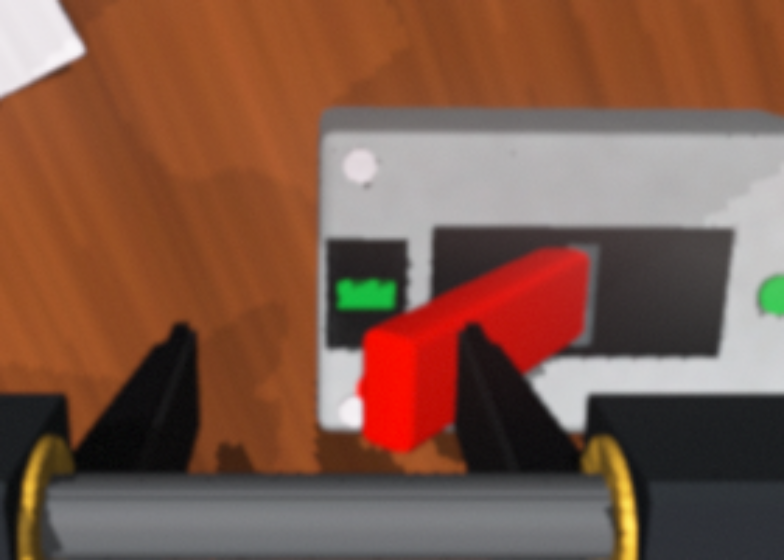

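The flag is green at (365,293) in the crop, so it has reset. Now throwing the lever ON with the other finger.

```bash
python3 -m creep '[[0,4,0,0,0,0,120],[0,4,0,0,0,0,120],[0,4,0,0,0,0,120],[0,4,0,0,0,0,120],[0,4,0,0,0,0,120],[0,4,0,0,0,0,120],[0,4,0,0,0,0,120],[0,4,0,0,0,0,120],[0,4,0,0,0,0,120],[0,4,0,0,0,0,120],[0,4,0,0,0,0,120],[0,0,0,0,0,0,120]]';python3 -m creep '[[0,4,0,0,0,0,120],[0,4,0,0,0,0,120],[0,4,0,0,0,0,120],[0,4,0,0,0,0,120],[0,4,0,0,0,0,120],[0,0,0,0,0,0,120]]'
```

```text
t: 13.95
eef_pos: [0.512, 0.1639, 0.1078]
tool_rot: [0.824, 0.567, 0.0, 0.0]
contact_force: [-1.3, 0.2, 1.1]
grip_width: 0.0503
finger_force: 0.6
t: 14.55
eef_pos: [0.5313, 0.1563, 0.1077]
tool_rot: [0.824, 0.566, 0.0, 0.001]
contact_force: [-0.0, 0.6, 0.5]
grip_width: 0.0504
finger_force: 0.0
```

```bash
python3 -m creep '[[0,4,0,0,0,0,120],[0,4,0,0,0,0,120],[0,4,0,0,0,0,120],[0,4,0,0,0,0,120],[0,4,0,0,0,0,120],[0,4,0,0,0,0,120],[0,0,0,0,0,0,120]]';python3 -m creep '[[0,2,0,0,0,0,120],[0,2,0,0,0,0,120],[0,0,0,0,0,0,120]]'
```

```text
t: 15.25
eef_pos: [0.5536, 0.1478, 0.1077]
tool_rot: [0.824, 0.567, 0.0, 0.0]
contact_force: [-0.4, -0.1, 0.1]
grip_width: 0.0505
finger_force: 0.0
t: 15.55
eef_pos: [0.5567, 0.1466, 0.1076]
tool_rot: [0.824, 0.567, 0.0, 0.0]
contact_force: [-1.0, 0.2, -0.5]
grip_width: 0.0506
finger_force: 0.2
```

```bash
python3 -m creep '[[0,1,0,0,0,0,120],[0,1,0,0,0,0,120],[0,1,0,0,0,0,120],[0,0,0,0,0,0,120]]'
```

```text
t: 15.95
eef_pos: [0.5593, 0.1456, 0.1075]
tool_rot: [0.824, 0.567, -0.0, 0.0]
contact_force: [-0.4, 0.0, -0.6]
grip_width: 0.0507
finger_force: 0.4
```

```bash
python3 -m creep '[[0,1,0,0,0,0,120],[0,1,0,0,0,0,120],[0,0,0,0,0,0,120]]'
```

```text
t: 16.25
eef_pos: [0.5612, 0.1448, 0.1075]
tool_rot: [0.824, 0.567, -0.0, 0.0]
contact_force: [-1.7, 1.0, -0.8]
grip_width: 0.0501
finger_force: 0.5
```

Now at about +32 mm, past where a blocked lever would have held. Continuing.

```bash
python3 -m creep '[[0,1,0,0,0,0,120],[0,1,0,0,0,0,120],[0,1,0,0,0,0,120],[0,1,0,0,0,0,120],[0,0,0,0,0,0,120]]'
```

```text
t: 16.75
eef_pos: [0.5652, 0.1434, 0.1078]
tool_rot: [0.824, 0.567, 0.0, 0.0]
contact_force: [-1.1, -0.1, 0.6]
grip_width: 0.05
finger_force: 0.4
```

```bash
python3 -m creep '[[0,1,0,0,0,0,120],[0,1,0,0,0,0,120],[0,1,0,0,0,0,120],[0,1,0,0,0,0,120],[0,0,0,0,0,0,120]]'
```

```text
t: 17.25
eef_pos: [0.5689, 0.142, 0.1078]
tool_rot: [0.824, 0.567, 0.0, 0.0]
contact_force: [-2.0, -0.1, -0.7]
grip_width: 0.0502
finger_force: 0.4
```

```bash
python3 -m creep '[[0,1,0,0,0,0,120],[0,1,0,0,0,0,120],[0,1,0,0,0,0,120],[0,0,0,0,0,0,120]]'
```

```text
t: 17.65
eef_pos: [0.5717, 0.1409, 0.1078]
tool_rot: [0.824, 0.567, 0.0, 0.0]
contact_force: [-0.8, 0.2, 0.7]
grip_width: 0.0503
finger_force: 0.4
```

```bash
python3 -m creep '[[0,1,0,0,0,0,120],[0,1,0,0,0,0,120],[0,1,0,0,0,0,120],[0,0,0,0,0,0,120]]'
```

```text
t: 18.05
eef_pos: [0.5745, 0.1398, 0.1078]
tool_rot: [0.824, 0.567, 0.0, 0.0]
contact_force: [-0.5, -0.2, -0.5]
grip_width: 0.0504
finger_force: 0.4
```

```bash
python3 -m creep '[[0,1,0,0,0,0,120],[0,1,0,0,0,0,120],[0,0,0,0,0,0,120]]'
```

```text
t: 18.35
eef_pos: [0.5755, 0.1394, 0.1074]
tool_rot: [0.824, 0.567, -0.001, -0.001]
contact_force: [-4.3, 2.2, 1.1]
grip_width: 0.0501
finger_force: 2.1
```

```bash
python3 -m creep '[[0,1,0,0,0,0,120],[0,1,0,0,0,0,120],[0,0,0,0,0,0,120]]'
```

```text
t: 18.65
eef_pos: [0.5771, 0.1388, 0.1069]
tool_rot: [0.824, 0.567, -0.001, -0.001]
contact_force: [-4.4, 2.1, 0.1]
grip_width: 0.0503
finger_force: 1.9
```

Loaded at about 4.8 N; another 8 mm or so to the stop.

```bash
python3 -m creep '[[0,1,0,0,0,0,120],[0,1,0,0,0,0,120],[0,1,0,0,0,0,120],[0,0,0,0,0,0,120]]'
```

```text
t: 19.05
eef_pos: [0.5801, 0.1375, 0.1071]
tool_rot: [0.824, 0.567, -0.001, -0.0]
contact_force: [-4.5, 2.2, -0.2]
grip_width: 0.0502
finger_force: 1.9
```

```bash
python3 -m creep '[[0,1,0,0,0,0,120],[0,1,0,0,0,0,120],[0,0,0,0,0,0,120]]'
```

```text
t: 19.35
eef_pos: [0.5823, 0.1367, 0.1074]
tool_rot: [0.824, 0.567, -0.0, -0.0]
contact_force: [-4.1, 1.3, 0.1]
grip_width: 0.0504
finger_force: 1.8
```

```bash
python3 -m creep '[[0,1,0,0,0,0,120],[0,0,0,0,0,0,120]]'
```

```text
t: 19.55
eef_pos: [0.5832, 0.1364, 0.1075]
tool_rot: [0.824, 0.567, -0.0, -0.0]
contact_force: [-4.0, 1.6, -0.1]
grip_width: 0.0502
finger_force: 2.0
```

```bash
python3 -m creep '[[0,1,0,0,0,0,120],[0,0,0,0,0,0,120]]'
```

```text
t: 19.75
eef_pos: [0.5837, 0.1362, 0.1073]
tool_rot: [0.824, 0.567, -0.001, -0.001]
contact_force: [-6.4, 2.7, -0.3]
grip_width: 0.0506
finger_force: 2.5
```

Force is rising, so the stop is reached. I'll press slightly more, hold, back off along -y so the fingers come clear, then go straight up.

```bash
python3 -m creep '[[0,0.7,0,0,0,0,120],[0,0,0,0,0,0,120],[0,0,0,0,0,0,120],[0,0,0,0,0,0,120]]'; python3 -m creep '[[0,-3,0,0,0,0,120],[0,-4,0,0,0,0,120],[0,-4,0,0,0,0,120],[0,0,0,0,0,0,120],[0,0,-20,0,0,0,120],[0,0,-30,0,0,0,120],[0,0,-30,0,0,0,120],[0,0,-30,0,0,0,120],[0,0,-30,0,0,0,120],[0,0,0,0,0,0,120],[0,0,0,0,0,0,120],[0,0,0,0,0,0,120]]'
python3 - <<'E'
from h import *
d=snap('wrist','w5.png')
cv2.imwrite('pics/w5s.png',cv2.resize(cv2.imread('pics/w5.png'),(560,420)))
E
```

```text
t: 20.15
eef_pos: [0.5839, 0.1361, 0.1071]
tool_rot: [0.824, 0.567, -0.001, -0.001]
contact_force: [-6.5, 2.4, -0.0]
grip_width: 0.0502
finger_force: 3.1
t: 21.35
eef_pos: [0.5742, 0.1394, 0.2459]
tool_rot: [0.824, 0.567, -0.001, -0.0]
contact_force: [0.1, -0.0, -0.3]
grip_width: 0.0504
finger_force: 0.0
```

View pics/w5s.png

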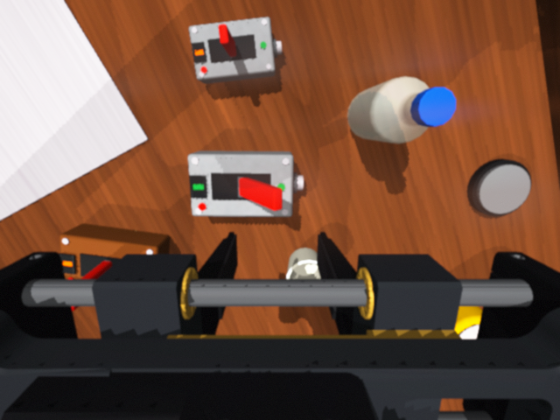

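The wrist view shows the lever leaning to ON (its end at about (273,195)), the flag green at (198,187), and the cup and bottle standing. I'll check the angle, then hand in.

```bash
python3 - <<'E'
from h import *
d=dict(np.load('pics/w5.npz'));p=onz(d,274*8/7,194*8/7,.117)
a=(p-np.array([.5315,.157,0]))@np.array([.934,-.357,0]);print(p,a,np.arcsin(min(1,a/.085)))
if np.arcsin(min(1,a/.085))>.45: print(manip.hand_in())
E
```

```text
[0.57358516 0.14740173 0.117     ] 0.04273412154688328 0.526782180263311
the job is handed in; nothing more can be done
None
```

The cutout is reset: I pushed the red lever off to its stop until the flag turned green, then threw it on to the other stop (about +0.53 rad from the last image, ±0.05 or so, against the 0.51 needed), let go and handed it in; the readings I took stayed under 9 N, and no verdict came back.

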